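Slide the bearing-ball dish to the fitting mark, lift it and turn its lip to the deck

ROBOT

A 6-joint arm with a two-finger parallel gripper is mounted at the origin on a cart in front of the work surface, level with it; the furniture and walls round the work are solid. World frame = base frame: x ahead of the robot, y to its left, z up, the work surface at z = 0. Lengths are in m, angles in rad, forces in N, time in s.
With the tool pointing down it reaches from about 0.25 to 0.775 m from the base axis. Payload 4 kg.
Tool frame: the origin (TCP) lies at the very end of the fingers, on their centre line; the grasp point (between the pads) lies 19 mm behind it (r.grasp_offset is the distance from the TCP to the grasp point, in m); z points along the fingers, y is the line along which they close (so a half turn about z gives the same grasp; the last joint's range is limited). The gripper opens to 85 mm and grips with 20 to 120 N. Pads are 22 mm wide; open, the fingers measure 114 mm over their backs; the gripper's body (76 mm by 85 mm) begins 54 mm behind the grasp point. The pads swing forward as they close: fully open they stand 13 mm farther back than shut.
Start: joints at [1.141, 0.087, 1.371, -0, 1.684, -0.103], TCP at [0.177, 0.521, 0.231] pointing down, gripper open.
Joint ranges: [-3.1, 3.1], [-0.76, 2.03], [0.27, 2.55], [-1.08, 4.22], [0.17, 2.65], [-2.57, 2.57]. Speed limits (rad/s): [2.79, 2.79, 3.14, 3.14, 3.14, 3.14].

INTERFACE

Orientations are given as a unit quaternion [w, x, y, z].
In Python, from cell import r, read_camera, camera_params, finder gives the robot as it stands.
- The arm moves only by the tool jog_arm, never from a script. Its argument "commands" is a list of rows, each an object of numbers: "dx", "dy", "dz": the shift along the tool's x, y, z each as a share of 0.75 m, from -1 to 1; "turn": the turn about the tool's z as a share of 0.5 rad, from -1 to 1; "jaw": the opening, from 0 (shut) to 1 (fully open). A call has 1 to 20 rows; each row shifts and turns the commanded pose from where the row before left it, along the tool's axes as they then stand; what a row does not reach is not made up. A row lasts 1/8 s, in which the tool goes at most 62.5 mm and 10.7 degrees, less where a joint would pass 70% of its speed; a pose out of reach is approached as far as the arm can. A call with a number of a shift or a turn outside -1 to 1 is refused whole. A call with a gripper value outside its range is refused whole. The fingers move at their own pace and stop on an object; the grip force is fixed at half the most. Time passes only in rows, so rows that do not move let the fingers close. It gives the time, the measured TCP pose, the force, the opening and the grip force at its end, in the units of the state.
- r.observe(): the state, without advancing time (a new reading comes with each control period).
- read_camera(name): name is "scene" or "top" or "wrist"; returns the picture (384x512x3 uint8, red, green, blue); there is no depth.
- camera_params(name): a dict with "mtx" (3x3 intrinsics, pixels), "origin" and "attitude" of the camera in the world. Camera axes: x right, y up, looking along -z (the intrinsics and any distortion apply to the point x, -y, -z); pixel columns grow to the right and rows downward; lengths in m; the calibration is good to about 2 mm. A picture is of the moment at which its call begins: read the wrist's pose just before it. camera_params takes no time and is no camera call; for the wrist camera it gives the pose at the moment of the call.
- r.close_job(): hands the job in; it is judged then, once.
Trained networks look in the newest picture that a camera, given by its name, has taken for a name from the list of things; names that differ only in an ending like _2 or _b are one class to them, and where a whole thing is asked for, a point or a joint stands for the part that bears it (a point fixed in the world has none). Each returns a list of dicts, best first, with "score" (0 to 1); they miss things now and then, are a little off and sometimes report something else, mostly with a low value. They report only what shows in the picture. A call takes as long as a camera call.
- finder.find_in(camera, target): "box" ([left, top, width, height] in pixels, round what is visible of it).
The state is a dict: "clock": time; "q": joint angles; "joint_velocities": joint speeds; "joint_efforts": joint torques, N m; "position": TCP position; "eef_rot": TCP orientation; "wrist_force": force on the tool from outside, world axes, zero at the start; "ft_torque": the same for the moment, N m; "opening": finger opening in m; "finger_force": force on a finger pad.
Only numpy, scipy, OpenCV 4.12 (cv2) and the standard library are available. Lean on these libraries where they do the work, as an engineer would, in place of code of your own. Each camera call takes 0.05 s, during which the arm holds its last target. There are 200 camera calls.

TASK

A shallow dish with a loose steel bearing ball stands on the white ring: take it by its upright black grip and slide it along the surface, without lifting or turning it, until it rests centred on the yellow ring, and let it come to rest there for a moment. Then lift it straight up about 10 cm and only after that turn it level through a quarter turn about its own centre, so that it stays over the yellow ring and its brass lip points the way the yellow arrow does, toward the track deck. Keep the ball in the middle of the dish all the time, leave the other things alone, and finish still holding the dish there, level and still, so that the fitter can take the ball.

Things in the scene. Friction and masses are not known exactly. Their poses are not given: they have to be found in the camera images.
- pan: round aluminium dish, 95 mm across, 18 mm high at the rim, about 120 g, loose. Origin: centre of its underside; z up, +x toward the brass lip, -x toward the black grip. Its inside is a shallow cone rising 9 to 10 degrees from the middle (4 mm above the underside): the ball stays in the middle unless the dish is tilted or jerked. At the start the grip points to the robot's right (-y) within 10 degrees
- pan_grip (a point): point in the dish's upright black grip, 73 mm from the dish centre along the dish's -x, 36 mm above its underside. The grip is a block 36 mm long along the dish's x (-91 to -55 mm), 12 mm thick along y, from z = 6 to 52 mm; pinch it across its thickness from above, with fingertips down to about 15 to 20 mm over the surface
- pan_lip (a point): tip of the dish's brass lip, 60 mm from the dish centre along the dish's +x
- ball_center (a point): centre of the polished steel ball, 16 mm across, 17 g, lying loose in the middle of the dish
- fit_mark: yellow ring painted flat on the surface (117 mm outside, 107 mm inside diameter, no height to speak of), with a yellow arrow inside; origin at its centre; the arrow points along its +x, roughly toward the deck (world +x, within 8 degrees). It may lie left or right of the dish, 24 to 44 cm away, with nothing in the way between
- park_mark: white painted ring of the same size without an arrow, on which the dish stands at the start; origin at its centre. Behind the marks the deck's white front bar, 68 mm high, has its face at world x = 0.576; in front the panel, 40 mm high, ends at x = 0.387: open the fingers only to about 50 mm round the grip
- screwdriver_yellow: bystander, leave alone: yellow-handled screwdriver, 139 mm long, 14 mm high, lying along the front edge
- track_rubber: bystander, leave alone: brown rubbing block 23x52x13 mm lying near the front edge
- battery_1: bystander, leave alone: black and tan battery cell, 50 mm long, 14 mm across, lying near the front edge
- glue_bottle: bystander, leave alone: white bottle with blue cap, 32 mm across, 83 mm high, standing at the left

How it is judged:
By the outcome, as a careful person would: the job done as asked, in the order asked, and still so for the second after the job is handed in, while the arm keeps its last pose, push and grip.
It also fails if it takes over 58 s, if anything falls off the work surface, if the arm or the gripper's body presses on something with over 40 N, if the wrist force passes 120 N, or if a joint passes its speed limit or range.

## Working session

There is one attempt and no reset: what is moved stays moved. The work goes in short steps, Python scripts to look and compute and a tool call to move; the robot and the scene stay as the last step left them, time stands still between calls to the robot, and variables do not carry over. Pictures are saved under pics/ and viewed, at most 10 in all, crops included, and the job is handed in when it is done.

Besides the shell and the picture viewer there is one more tool, called after ">>>" as name(argument=value, ...) on one line, values as JSON. jog_arm: Moves the arm, as the interface text tells. Shift numbers are shares of 0.75 m and turn numbers shares of 0.5 rad, none past 1 either way. Its arguments: {"type":"object","properties":{"commands":{"type":"array"}},"required":["commands"]}

```bash
mkdir -p pics; ls
python3 - <<'E'
from cell import r, read_camera, camera_params, finder
import cv2, numpy as np
for n in ("top","scene"):
    im=read_camera(n); cv2.imwrite(f"pics/{n}0.png",cv2.cvtColor(im,cv2.COLOR_RGB2BGR))
    p=camera_params(n); print(n,p)
    for t in ("pan","pan_grip","ball_center","fit_mark","park_mark"):
        print(t,[(np.round(d["box"],1).tolist(),round(d["score"],2)) for d in finder.find_in(n,t)[:2]])
o=r.observe(); print(o, r.grasp_offset)
E
```

```text
pics
top {'mtx': array([[408.87089925,   0.        , 258.31577831],
       [  0.        , 408.87089925, 190.91778979],
       [  0.        ,   0.        ,   1.        ]]), 'origin': array([0.33296736, 0.11368182, 1.37106311]), 'attitude': array([ 0.71467194,  0.03267267, -0.03369574, -0.69788331])}
pan [([306.8, 170.5, 47.1, 26.2], 0.87)]
pan_grip [([306.7, 166.5, 47.8, 29.7], 0.74)]
ball_center []
fit_mark [([234.1, 170.9, 20.3, 15.7], 0.52)]
park_mark []
scene {'mtx': array([[387.41058928,   0.        , 256.83732781],
       [  0.        , 387.41058928, 194.35183138],
       [  0.        ,   0.        ,   1.        ]]), 'origin': array([ 0.16631391, -0.5287443 ,  0.77451089]), 'attitude': array([ 0.89965232,  0.37160604, -0.08895852, -0.21123691])}
pan [([281.5, 246.6, 44.3, 50.2], 0.9), ([222.5, 212.7, 17.3, 26.6], 0.53)]
pan_grip [([281.2, 245.1, 45.0, 54.1], 0.65)]
ball_center []
fit_mark [([257.3, 198.9, 5.4, 2.2], 0.63), ([255.4, 270.9, 19.8, 21.5], 0.35)]
park_mark [([292.8, 331.7, 14.2, 19.4], 0.66), ([320.8, 257.9, 6.1, 8.0], 0.63)]
{'clock': 0.6, 'q': array([ 1.14089621e+00,  8.71601592e-02,  1.37071044e+00,  1.49263888e-05,
        1.68360578e+00, -1.03078588e-01]), 'joint_velocities': array([-1.14080265e-03, -1.75115915e-03, -2.75646576e-05, -3.21707960e-05,
       -4.63839824e-04,  2.70516927e-04]), 'joint_efforts': array([-7.38981107e-04, -3.51451850e+01, -3.13264883e+01, -2.98525465e-04,
        3.94951430e-04, -1.54217673e-05]), 'position': array([0.17656082, 0.52089808, 0.23135737]), 'eef_rot': array([8.15672431e-06, 1.62683642e-01, 9.86678280e-01, 5.80395790e-05]), 'wrist_force': array([0.44288099, 0.10959047, 0.4079594 ]), 'ft_torque': array([ 0.00997944, -0.03075722,  0.01113599]), 'finger_force': 0.0, 'opening': 0.08572138968774232} 0.0187
```

Run:
```python
import cv2
a=cv2.imread("pics/top0.png")[140:230,130:370]
cv2.imwrite("pics/top0c.png",cv2.resize(a,(800,300),interpolation=cv2.INTER_CUBIC))
```

```text
(no output)
```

View pics/top0c.png

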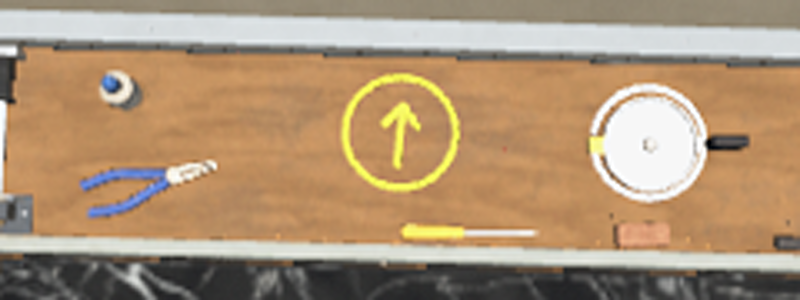

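View pics/scene0.png

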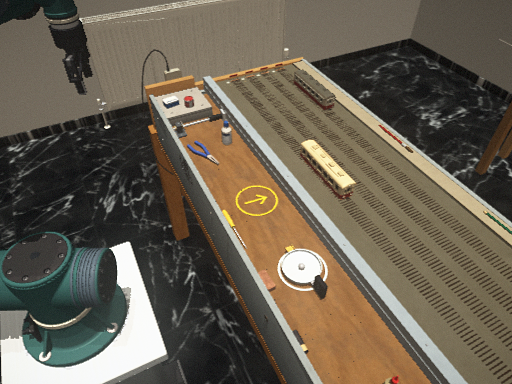

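The top crop shows the yellow ring at about full-picture (250,179) with its arrow up. The dish is on the white ring at about (325,183), with lip left (309,184) and grip right (348,183). The scene view agrees, and the path between them is clear.

```bash
cat > h.py <<'E'
from cell import r, read_camera, camera_params, finder
import cv2, numpy as np
from scipy.spatial.transform import Rotation as R
def px2w(p,uv,z=0.):
    uv=np.atleast_2d(np.asarray(uv,float)); K=p["mtx"]
    d=np.c_[(uv[:,0]-K[0,2])/K[0,0],-(uv[:,1]-K[1,2])/K[1,1],-np.ones(len(uv))]
    d=R.from_quat(np.roll(p["attitude"],-1)).apply(d)
    return (p["origin"]+d*((z-p["origin"][2])/d[:,2])[:,None])[:,:2]
def blob(hsv,lo,hi,box):
    m=cv2.inRange(hsv,lo,hi); k=np.zeros_like(m); x,y,w,h=box; k[y:y+h,x:x+w]=m[y:y+h,x:x+w]
    v,u=np.nonzero(k); return np.c_[u,v].astype(float)
E
python3 - <<'E'
from h import *
im=cv2.imread("pics/top0.png"); hsv=cv2.cvtColor(im,cv2.COLOR_BGR2HSV); p=camera_params("top")
y=blob(hsv,(22,120,120),(35,255,255),(228,158,44,42)); w=px2w(p,y)
c=px2w(p,[[250,179.3]])[0]
for _ in range(5):
    d=np.linalg.norm(w-c,axis=1); ring=w[(d>.048)&(d<.065)].astype(np.float32); (c,_s,_a)=cv2.fitEllipse(ring); c=np.array(c)
print("fit",c,_s,len(ring))
a=w[np.linalg.norm(w-c,axis=1)<.047]; print("arrow extents",a.min(0),a.max(0),a.mean(0))
q=a-a.mean(0); print("arrow pca",np.degrees(np.linalg.eigh(q.T@q)[0]),np.linalg.eigh(q.T@q)[1])
sh=a[a[:,0]<c[0]]; t=a[a[:,0]>a[:,0].max()-.006]; print("tail",sh.mean(0),"tip",t.mean(0))
l=blob(hsv,(20,70,120),(35,255,255),(302,175,12,16)); print("lip",len(l),px2w(p,l,.015).mean(0))
g=blob(hsv,(0,0,0),(180,255,60),(338,170,20,24)); print("grip",len(g),px2w(p,g,.045).mean(0))
wb=blob(hsv,(0,0,200),(180,60,255),(300,158,50,48)); print("white ring ",np.array(cv2.fitEllipse(cv2.convexHull(wb.astype(np.float32)))[0]),px2w(p,[cv2.fitEllipse(cv2.convexHull(wb.astype(np.float32)))[0]]))
o=r.observe(); print("toolR",R.from_quat(np.roll(o["eef_rot"],-1)).as_matrix().round(3))
pw=camera_params("wrist"); print(pw["origin"],R.from_quat(np.roll(pw["attitude"],-1)).as_matrix().round(3))
E
```

```text
fit [0.5010491  0.14355858] (0.1125679761171341, 0.11303192377090454) 259
arrow extents [0.46445055 0.12537742] [0.5292564 0.1627891] [0.50546834 0.14329854]
arrow pca [0.35649449 1.51282603] [[-0.07832845 -0.99692761]
 [-0.99692761  0.07832845]]
tail [0.48239668 0.1451346 ] tip [0.5272163  0.14215489]
lip 24 [ 0.49078919 -0.05280026]
grip 16 [ 0.4893632  -0.16973267]
white ring  [324.05056763 182.3348999 ] [[ 0.49649477 -0.10795671]]
toolR [[-0.947  0.321  0.   ]
 [ 0.321  0.947  0.   ]
 [ 0.     0.    -1.   ]]
[0.11353499 0.54271574 0.37409124] [[ 0.322 -0.914 -0.247]
 [ 0.947  0.31   0.084]
 [-0.    -0.261  0.965]]
```

>>> jog_arm(commands=[{"turn": 0.311, "jaw": 0.58}, {"turn": 0.311, "jaw": 0.58}, {"turn": 0.311, "jaw": 0.58}, {"turn": 0.311, "jaw": 0.58}, {"turn": 0.311, "jaw": 0.58}, {"turn": 0.311, "jaw": 0.58}, {"turn": 0.311, "jaw": 0.58}, {"turn": 0.311, "jaw": 0.58}])

```text
invalid input at $.commands[0]: expected keys dx, dy, dz, turn, jaw
```

>>> jog_arm(commands=[{"dx": -0.03, "dy": 0.015, "jaw": 0.58}, {"dx": -0.0657, "dy": 0.03, "jaw": 0.58}, {"dx": -0.0657, "dy": 0.03, "jaw": 0.58}, {"dx": -0.0657, "dy": 0.03, "jaw": 0.58}, {"dx": -0.0657, "dy": 0.03, "jaw": 0.58}, {"dx": -0.0657, "dy": 0.03, "jaw": 0.58}, {"dx": -0.0657, "dy": 0.03, "jaw": 0.58}, {"dx": -0.0657, "dy": 0.03, "jaw": 0.58}, {"dx": -0.0657, "dy": 0.03, "jaw": 0.58}, {"dx": -0.0657, "dy": 0.03, "jaw": 0.58}, {"dx": -0.0657, "dy": 0.03, "jaw": 0.58}, {"dx": -0.0657, "dy": 0.03, "jaw": 0.58}, {"dx": -0.0657, "dy": 0.03, "jaw": 0.58}, {"dx": -0.0657, "dy": 0.03, "jaw": 0.58}, {"dx": -0.0357, "dy": 0.015, "jaw": 0.58}, {"jaw": 0.58}, {"jaw": 0.58}])

```text
invalid input at $.commands[0]: expected keys dx, dy, dz, turn, jaw
```

Run:
```python
from h import *
o=r.observe(); print(o["clock"],o["position"],o["opening"],R.from_quat(np.roll(o["eef_rot"],-1)).as_matrix().round(4),o["q"].round(3))
p=camera_params("wrist"); print(p)
im=read_camera("wrist"); cv2.imwrite("pics/w1.png",cv2.cvtColor(im,cv2.COLOR_RGB2BGR))
for t in ("pan","pan_grip","ball_center","fit_mark","park_mark"):
    print(t,[(np.round(d["box"],1).tolist(),round(d["score"],2)) for d in finder.find_in("wrist",t)[:2]])
```

```text
0.6 [0.17656082 0.52089808 0.23135737] 0.08572138968774232 [[-9.471e-01  3.210e-01  0.000e+00]
 [ 3.210e-01  9.471e-01  1.000e-04]
 [ 0.000e+00  1.000e-04 -1.000e+00]] [ 1.141  0.087  1.371  0.     1.684 -0.103]
{'mtx': array([[270.1447711 ,   0.        , 254.13152214],
       [  0.        , 270.1447711 , 190.33825188],
       [  0.        ,   0.        ,   1.        ]]), 'origin': array([0.11353499, 0.54271574, 0.37409124]), 'attitude': array([ 0.80581396, -0.1070923 , -0.07667946,  0.57733471])}
pan []
pan_grip []
ball_center []
fit_mark []
park_mark []
```

View pics/w1.png

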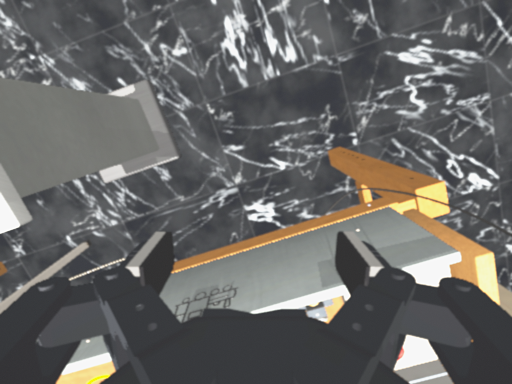

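The arm has not moved (both calls were refused because every row needs all keys). The wrist view shows only the floor and cart edge.

>>> jog_arm(commands=[{"dx": 0, "dy": 0, "dz": 0, "turn": 0.311, "jaw": 0.58}, {"dx": 0, "dy": 0, "dz": 0, "turn": 0.311, "jaw": 0.58}, {"dx": 0, "dy": 0, "dz": 0, "turn": 0.311, "jaw": 0.58}, {"dx": 0, "dy": 0, "dz": 0, "turn": 0.311, "jaw": 0.58}, {"dx": 0, "dy": 0, "dz": 0, "turn": 0.311, "jaw": 0.58}, {"dx": 0, "dy": 0, "dz": 0, "turn": 0.311, "jaw": 0.58}, {"dx": 0, "dy": 0, "dz": 0, "turn": 0.311, "jaw": 0.58}, {"dx": 0, "dy": 0, "dz": 0, "turn": 0.311, "jaw": 0.58}])

```text
clock: 1.9
position: [0.1766, 0.5209, 0.2314]
eef_rot: [-0.0, 0.709, 0.705, 0.0]
wrist_force: [1.3, -0.2, -0.0]
opening: 0.0497
finger_force: 0.0
```

>>> jog_arm(commands=[{"dx": -0.03, "dy": 0.015, "dz": 0, "turn": 0, "jaw": 0.58}, {"dx": -0.0657, "dy": 0.03, "dz": 0, "turn": 0, "jaw": 0.58}, {"dx": -0.0657, "dy": 0.03, "dz": 0, "turn": 0, "jaw": 0.58}, {"dx": -0.0657, "dy": 0.03, "dz": 0, "turn": 0, "jaw": 0.58}, {"dx": -0.0657, "dy": 0.03, "dz": 0, "turn": 0, "jaw": 0.58}, {"dx": -0.0657, "dy": 0.03, "dz": 0, "turn": 0, "jaw": 0.58}, {"dx": -0.0657, "dy": 0.03, "dz": 0, "turn": 0, "jaw": 0.58}, {"dx": -0.0657, "dy": 0.03, "dz": 0, "turn": 0, "jaw": 0.58}, {"dx": -0.0657, "dy": 0.03, "dz": 0, "turn": 0, "jaw": 0.58}, {"dx": -0.0657, "dy": 0.03, "dz": 0, "turn": 0, "jaw": 0.58}, {"dx": -0.0657, "dy": 0.03, "dz": 0, "turn": 0, "jaw": 0.58}, {"dx": -0.0657, "dy": 0.03, "dz": 0, "turn": 0, "jaw": 0.58}, {"dx": -0.0657, "dy": 0.03, "dz": 0, "turn": 0, "jaw": 0.58}, {"dx": -0.0657, "dy": 0.03, "dz": 0, "turn": 0, "jaw": 0.58}, {"dx": -0.0357, "dy": 0.015, "dz": 0, "turn": 0, "jaw": 0.58}, {"dx": 0, "dy": 0, "dz": 0, "turn": 0, "jaw": 0.58}, {"dx": 0, "dy": 0, "dz": 0, "turn": 0, "jaw": 0.58}])

```text
clock: 4.03
position: [0.4913, -0.1683, 0.2313]
eef_rot: [-0.0, 0.707, 0.707, 0.0]
wrist_force: [-0.6, 0.0, 0.4]
opening: 0.0494
finger_force: 0.0
```

Run:
```python
from h import *
o=r.observe(); print(o["clock"],o["position"],o["opening"],R.from_quat(np.roll(o["eef_rot"],-1)).as_matrix().round(4),o["q"].round(3))
p=camera_params("wrist"); print(p["origin"])
np.save("w1.npy",p,allow_pickle=True)
im=read_camera("wrist"); cv2.imwrite("pics/w2.png",cv2.cvtColor(im,cv2.COLOR_RGB2BGR))
for t in ("pan","pan_grip","ball_center","fit_mark","park_mark"):
    print(t,[(np.round(d["box"],1).tolist(),round(d["score"],2)) for d in finder.find_in("wrist",t)[:2]])
```

```text
4.025 [ 0.49130779 -0.1682999   0.23125984] 0.04939836909786617 [[-3.e-04  1.e+00 -3.e-04]
 [ 1.e+00  3.e-04  8.e-04]
 [ 8.e-04 -3.e-04 -1.e+00]] [-4.400e-01  1.900e-02  1.442e+00  1.000e-03  1.681e+00 -4.400e-01]
[ 0.4908555  -0.10176768  0.37404053]
pan [([221.7, 70.3, 71.3, 127.7], 0.9)]
pan_grip [([221.4, 73.3, 74.1, 121.4], 0.97)]
ball_center [([250.5, 115.9, 15.5, 11.3], 0.55)]
fit_mark [([185.6, 213.5, 11.3, 18.5], 0.66)]
park_mark [([212.6, 78.2, 90.8, 84.2], 0.56)]
```

View pics/w2.png

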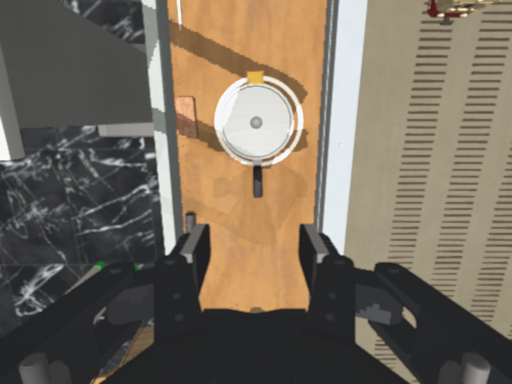

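The wrist view shows the dish centre and ball at about (257,122), the lip at (255,77), and the grip at (257,180). All are clear of the panel (left) and the deck bar (right).

Run:
```python
from h import *
p=camera_params("wrist"); hsv=cv2.cvtColor(cv2.imread("pics/w2.png"),cv2.COLOR_BGR2HSV)
g=blob(hsv,(0,0,0),(180,255,75),(245,165,26,36)); print(len(g),g.min(0),g.max(0),g.mean(0))
# top face at z=.052: rows; the far end
print("grip @.052",px2w(p,[g.mean(0)],.052), "ends", px2w(p,[[257,g[:,1].min()],[257,g[:,1].max()]],.052))
print("ball",px2w(p,[[257,122.5],[258.2,121.5]],.012))
l=blob(hsv,(15,120,120),(35,255,255),(244,68,24,18)); print("lip",len(l),l.mean(0),px2w(p,[l.mean(0)],.016))
w=blob(hsv,(0,0,195),(180,40,255),(205,70,105,100)); h=cv2.convexHull(w.astype(np.float32)); e=cv2.fitEllipse(h); print("ring",e,px2w(p,[e[0]]))
b=hsv[100:145,235:280,2]; c=cv2.HoughCircles(cv2.resize(b,None,fx=4,fy=4,interpolation=2),3,2,50,param1=100,param2=10,minRadius=15,maxRadius=40)
print(c[0][:2]/4+[235,100,0] if c is not None else None)
```

```text
150 [254. 166.] [261. 195.] [257.52666667 176.74      ]
grip @.052 [[ 0.49511109 -0.17164985]] ends [[ 0.49442429 -0.15840116]
 [ 0.49454641 -0.1948344 ]]
ball [[ 0.4946792  -0.10821812]
 [ 0.49623498 -0.10695616]]
lip 303 [254.95379538  74.42244224] [[ 0.49192474 -0.05072198]]
ring ((258.2972717285156, 120.51725769042969), (87.85185241699219, 90.3187484741211), 167.3850860595703) [[ 0.49653895 -0.10585986]]
[[256.25       122.25         5.94999981]]
```

>>> jog_arm(commands=[{"dx": -0.0035, "dy": 0.001, "dz": 0.03, "turn": 0, "jaw": 0.58}, {"dx": -0.0035, "dy": 0.001, "dz": 0.05, "turn": 0, "jaw": 0.58}, {"dx": -0.0035, "dy": 0.001, "dz": 0.05, "turn": 0, "jaw": 0.58}, {"dx": -0.0025, "dy": 0.001, "dz": 0.043, "turn": 0, "jaw": 0.58}, {"dx": 0, "dy": 0, "dz": 0, "turn": 0, "jaw": 0.58}, {"dx": 0, "dy": 0, "dz": 0, "turn": 0, "jaw": 0.58}])

```text
clock: 5.08
position: [0.4954, -0.1788, 0.1031]
eef_rot: [0.001, 0.707, 0.707, 0.0]
wrist_force: [-1.2, 0.4, 0.1]
opening: 0.0494
finger_force: 0.0
```

Run:
```python
from h import *
o=r.observe(); print(o["clock"],o["position"],o["opening"])
p=camera_params("wrist"); print(p["origin"])
im=read_camera("wrist"); cv2.imwrite("pics/w3.png",cv2.cvtColor(im,cv2.COLOR_RGB2BGR))
hsv=cv2.cvtColor(im,cv2.COLOR_RGB2HSV)
for t in ("pan","ball_center"):
    print(t,[(np.round(d["box"],1).tolist(),round(d["score"],2)) for d in finder.find_in("wrist",t)[:2]])
```

```text
5.075 [ 0.49535562 -0.17879431  0.10310553] 0.049422444824431595
[ 0.49455628 -0.11201412  0.2457839 ]
pan [([195.0, 25.2, 115.3, 207.6], 0.81)]
ball_center [([243.8, 102.3, 18.9, 18.9], 0.65), ([192.7, 28.0, 117.7, 203.7], 0.24)]
```

View pics/w3.png

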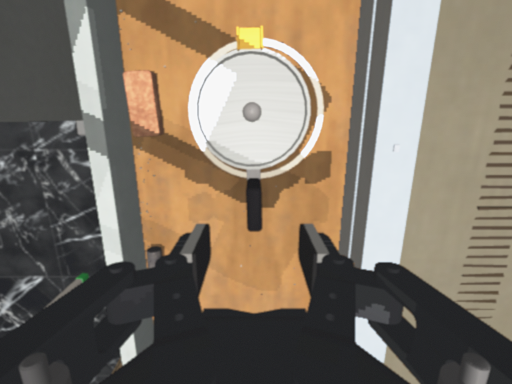

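The close view shows the lip at (250,37), ball at (252,111), grip at (254,205). The grip lies between the finger lines at 200 and 310.

Run:
```python
from h import *
p=camera_params("wrist"); hsv=cv2.cvtColor(cv2.imread("pics/w3.png"),cv2.COLOR_BGR2HSV)
g=blob(hsv,(0,0,0),(180,255,70),(240,178,30,56)); print(len(g),g.min(0),g.max(0))
for v in range(180,234,6):
    s=g[g[:,1]==v]; print(v,s[:,0].min() if len(s) else None,s[:,0].max() if len(s) else None, hsv[v,254])
print("grip ends",px2w(p,[[254,g[:,1].min()],[254.5,g[:,1].max()+1]],.052))
l=blob(hsv,(18,150,150),(35,255,255),(230,20,40,30)); print("lip",l.min(0),l.max(0),px2w(p,[l.mean(0)],.016),px2w(p,[[250,l[:,1].min()]],.016))
print("ball",px2w(p,[[252.3,111.7]],.012))
m=((hsv[...,2]<150)).astype(np.uint8)
```

```text
721 [246. 179.] [261. 230.]
180 248.0 259.0 [120  16  31]
186 247.0 260.0 [135  16  32]
192 246.0 261.0 [135  12  44]
198 246.0 261.0 [140  18  43]
204 247.0 261.0 [130  17  44]
210 248.0 260.0 [150  12  43]
216 248.0 260.0 [150  12  41]
222 248.0 260.0 [130  18  43]
228 248.0 260.0 [140  19  40]
grip ends [[ 0.49530808 -0.15656767]
 [ 0.4956749  -0.19801977]]
lip [236.  26.] [263.  48.] [[ 0.49039192 -0.05411918]] [[ 0.49243964 -0.04588993]]
ball [[ 0.49403454 -0.10822292]]
```

>>> jog_arm(commands=[{"dx": -0.0015, "dy": 0, "dz": 0.02, "turn": -0.045, "jaw": 0.58}, {"dx": 0, "dy": 0, "dz": 0.034, "turn": 0, "jaw": 0.58}, {"dx": 0, "dy": 0, "dz": 0.034, "turn": 0, "jaw": 0.58}, {"dx": 0, "dy": 0, "dz": 0.02, "turn": 0, "jaw": 0.58}, {"dx": 0, "dy": 0, "dz": 0.005, "turn": 0, "jaw": 0.58}, {"dx": 0, "dy": 0, "dz": 0, "turn": 0, "jaw": 0.58}, {"dx": 0, "dy": 0, "dz": 0, "turn": 0, "jaw": 0.58}])

```text
clock: 6.1
position: [0.4954, -0.1802, 0.018]
eef_rot: [0.001, 0.699, 0.715, 0.0]
wrist_force: [-0.7, -0.7, -0.3]
opening: 0.0497
finger_force: 0.0
```

Run:
```python
from h import *
o=r.observe(); print(o["clock"],o["position"],o["opening"],o["wrist_force"],R.from_quat(np.roll(o["eef_rot"],-1)).as_matrix().round(4),o["joint_velocities"].round(3))
p=camera_params("wrist")
im=read_camera("wrist"); cv2.imwrite("pics/w4.png",cv2.cvtColor(im,cv2.COLOR_RGB2BGR))
```

```text
6.1 [ 0.49544003 -0.18022525  0.01796256] 0.049689854349673046 [-0.6641927 -0.6709929 -0.2974928] [[-2.260e-02  9.997e-01  2.100e-03]
 [ 9.997e-01  2.260e-02 -9.000e-04]
 [-1.000e-03  2.100e-03 -1.000e+00]] [ 0.    -0.004  0.002 -0.002  0.    -0.   ]
```

View pics/w4.png

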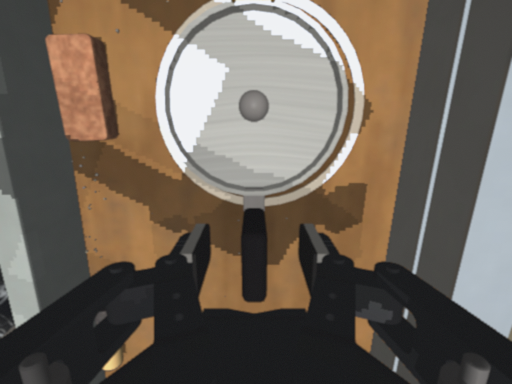

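The grip is centred between the fingers and vertical in the picture. The ball is mid-dish at (254,105), so I'll close gently.

>>> jog_arm(commands=[{"dx": 0, "dy": 0, "dz": 0, "turn": 0, "jaw": 0.4}, {"dx": 0, "dy": 0, "dz": 0, "turn": 0, "jaw": 0.28}, {"dx": 0, "dy": 0, "dz": 0, "turn": 0, "jaw": 0.2}, {"dx": 0, "dy": 0, "dz": 0, "turn": 0, "jaw": 0.17}, {"dx": 0, "dy": 0, "dz": 0, "turn": 0, "jaw": 0.15}, {"dx": 0, "dy": 0, "dz": 0, "turn": 0, "jaw": 0.13}, {"dx": 0, "dy": 0, "dz": 0, "turn": 0, "jaw": 0.1}, {"dx": 0, "dy": 0, "dz": 0, "turn": 0, "jaw": 0.05}, {"dx": 0, "dy": 0, "dz": 0, "turn": 0, "jaw": 0}, {"dx": 0, "dy": 0, "dz": 0, "turn": 0, "jaw": 0}, {"dx": 0, "dy": 0, "dz": 0, "turn": 0, "jaw": 0}])

```text
clock: 7.52
position: [0.4946, -0.1798, 0.0169]
eef_rot: [0.0, 0.699, 0.715, 0.0]
wrist_force: [-0.7, -0.6, 1.6]
opening: 0.0112
finger_force: 58.6
```

Run:
```python
from h import *
o=r.observe(); print(o["clock"],o["position"],o["opening"],o["finger_force"],o["wrist_force"],o["ft_torque"],R.from_quat(np.roll(o["eef_rot"],-1)).as_matrix().round(4))
im=read_camera("wrist"); cv2.imwrite("pics/w5.png",cv2.cvtColor(im,cv2.COLOR_RGB2BGR))
print([(np.round(d["box"],1).tolist(),round(d["score"],2)) for d in finder.find_in("wrist","ball_center")[:2]])
```

```text
7.525 [ 0.49463852 -0.17983372  0.01688024] 0.011204739918903701 58.605419397354126 [-0.68806175 -0.61019181  1.56451548] [ 0.0882837   0.04315896 -0.02104103] [[-2.250e-02  9.997e-01  2.000e-04]
 [ 9.997e-01  2.250e-02  0.000e+00]
 [ 0.000e+00  2.000e-04 -1.000e+00]]
[([241.8, 90.7, 27.9, 30.4], 0.73)]
```

>>> jog_arm(commands=[{"dx": 0.0015, "dy": 0.0001, "dz": 0, "turn": 0, "jaw": 0}, {"dx": 0.003, "dy": 0.0002, "dz": 0, "turn": 0, "jaw": 0}, {"dx": 0.005, "dy": 0.0003, "dz": 0, "turn": 0, "jaw": 0}, {"dx": 0.0075, "dy": 0.0004, "dz": 0, "turn": 0, "jaw": 0}, {"dx": 0.01, "dy": 0.0005, "dz": 0, "turn": 0, "jaw": 0}, {"dx": 0.0125, "dy": 0.0007, "dz": 0, "turn": 0, "jaw": 0}, {"dx": 0.0134, "dy": 0.0007, "dz": 0, "turn": 0, "jaw": 0}, {"dx": 0.0134, "dy": 0.0007, "dz": 0, "turn": 0, "jaw": 0}, {"dx": 0.0134, "dy": 0.0007, "dz": 0, "turn": 0, "jaw": 0}, {"dx": 0.0134, "dy": 0.0007, "dz": 0, "turn": 0, "jaw": 0}, {"dx": 0.0134, "dy": 0.0007, "dz": 0, "turn": 0, "jaw": 0}, {"dx": 0.0125, "dy": 0.0007, "dz": 0, "turn": 0, "jaw": 0}, {"dx": 0.01, "dy": 0.0005, "dz": 0, "turn": 0, "jaw": 0}, {"dx": 0.0075, "dy": 0.0004, "dz": 0, "turn": 0, "jaw": 0}, {"dx": 0.005, "dy": 0.0003, "dz": 0, "turn": 0, "jaw": 0}, {"dx": 0.003, "dy": 0.0002, "dz": 0, "turn": 0, "jaw": 0}, {"dx": 0.0015, "dy": 0.0001, "dz": 0, "turn": 0, "jaw": 0}])

```text
clock: 9.75
position: [0.4981, -0.0703, 0.0169]
eef_rot: [0.0, 0.699, 0.715, 0.0]
wrist_force: [-0.7, -2.3, 2.7]
opening: 0.0114
finger_force: 58.8
```

Run:
```python
from h import *
o=r.observe(); print(o["clock"],o["position"],o["opening"],o["finger_force"],o["wrist_force"],o["ft_torque"],R.from_quat(np.roll(o["eef_rot"],-1)).as_matrix().round(4))
im=read_camera("wrist")
print([(np.round(d["box"],1).tolist(),round(d["score"],2)) for d in finder.find_in("wrist","ball_center")[:2]])
```

```text
9.75 [ 0.49808217 -0.07025899  0.01685201] 0.011390401262973696 58.82357954978943 [-0.68942103 -2.32593686  2.7044029 ] [-0.30687099  0.01145     0.01030127] [[-2.240e-02  9.997e-01  1.000e-04]
 [ 9.997e-01  2.240e-02 -1.000e-04]
 [-1.000e-04  1.000e-04 -1.000e+00]]
[([240.0, 91.1, 31.0, 30.9], 0.82)]
```

>>> jog_arm(commands=[{"dx": 0.0015, "dy": 0.0001, "dz": 0, "turn": 0, "jaw": 0}, {"dx": 0.003, "dy": 0.0002, "dz": 0, "turn": 0, "jaw": 0}, {"dx": 0.005, "dy": 0.0003, "dz": 0, "turn": 0, "jaw": 0}, {"dx": 0.0075, "dy": 0.0004, "dz": 0, "turn": 0, "jaw": 0}, {"dx": 0.01, "dy": 0.0005, "dz": 0, "turn": 0, "jaw": 0}, {"dx": 0.0125, "dy": 0.0007, "dz": 0, "turn": 0, "jaw": 0}, {"dx": 0.0134, "dy": 0.0007, "dz": 0, "turn": 0, "jaw": 0}, {"dx": 0.0134, "dy": 0.0007, "dz": 0, "turn": 0, "jaw": 0}, {"dx": 0.0134, "dy": 0.0007, "dz": 0, "turn": 0, "jaw": 0}, {"dx": 0.0134, "dy": 0.0007, "dz": 0, "turn": 0, "jaw": 0}, {"dx": 0.0134, "dy": 0.0007, "dz": 0, "turn": 0, "jaw": 0}, {"dx": 0.0134, "dy": 0.0007, "dz": 0, "turn": 0, "jaw": 0}, {"dx": 0.0134, "dy": 0.0007, "dz": 0, "turn": 0, "jaw": 0}, {"dx": 0.0125, "dy": 0.0007, "dz": 0, "turn": 0, "jaw": 0}, {"dx": 0.01, "dy": 0.0006, "dz": 0, "turn": 0, "jaw": 0}, {"dx": 0.0075, "dy": 0.0005, "dz": 0, "turn": 0, "jaw": 0}, {"dx": 0.005, "dy": 0.0004, "dz": 0, "turn": 0, "jaw": 0}, {"dx": 0.003, "dy": 0.0003, "dz": 0, "turn": 0, "jaw": 0}, {"dx": 0.0015, "dy": 0.0001, "dz": 0, "turn": 0, "jaw": 0}, {"dx": 0, "dy": 0, "dz": 0, "turn": 0, "jaw": 0}])

```text
clock: 12.35
position: [0.5024, 0.0596, 0.0168]
eef_rot: [-0.0, 0.699, 0.715, 0.0]
wrist_force: [-0.4, -1.8, 3.8]
opening: 0.011
finger_force: 59.1
```

Run:
```python
from h import *
o=r.observe(); print(o["clock"],o["position"],o["opening"],o["finger_force"],o["wrist_force"],R.from_quat(np.roll(o["eef_rot"],-1)).as_matrix().round(4))
p=camera_params("wrist"); print(p["origin"]); np.savez("w6.npz",**p)
im=read_camera("wrist"); cv2.imwrite("pics/w6.png",cv2.cvtColor(im,cv2.COLOR_RGB2BGR))
print([(np.round(d["box"],1).tolist(),round(d["score"],2)) for d in finder.find_in("wrist","ball_center")[:2]])
im=read_camera("top"); cv2.imwrite("pics/top6.png",cv2.cvtColor(im,cv2.COLOR_RGB2BGR))
```

```text
12.35 [0.50241477 0.05958096 0.01681075] 0.01104996129989081 59.07331824302673 [-0.36778195 -1.80823976  3.75644388] [[-2.230e-02  9.998e-01  1.000e-04]
 [ 9.998e-01  2.230e-02  4.000e-04]
 [ 4.000e-04  1.000e-04 -1.000e+00]]
[0.50044612 0.12618569 0.15956449]
[([241.9, 91.1, 30.9, 30.2], 0.63)]
```

View pics/w6.png

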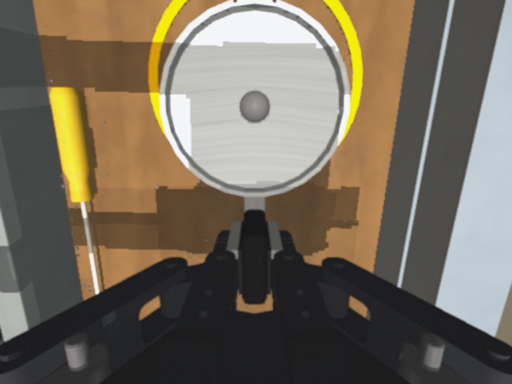

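The dish is short of the ring: the yellow ring shows beyond it on both sides (columns 150–362), the ball is at the dish middle (255,106), and the grip is firm. Next I'll fit circles.

```bash
cat > fit.py <<'E'
from h import *
from scipy.optimize import least_squares
def circ(P,R0,c0):
    return least_squares(lambda c:np.linalg.norm(P-c,axis=1)-R0,c0,loss="soft_l1",f_scale=.001)
def ring(img,p,c0,box,z=0):
    hsv=cv2.cvtColor(img,cv2.COLOR_BGR2HSV); w=px2w(p,blob(hsv,(22,120,110),(35,255,255),box)+0.0,z)
    d=np.linalg.norm(w-c0,axis=1); w=w[(d>.044)&(d<.068)]; s=circ(w,.056,c0); return s.x,len(w),np.abs(s.fun).mean()
E
python3 - <<'E'
from fit import *
p=dict(np.load("w6.npz")); im=cv2.imread("pics/w6.png"); c=np.array([.501,.1436])
for _ in range(3): c,n,e=ring(im,p,c,(140,0,240,200))
print("wrist ring",c,n,e)
# dish rim: outermost aluminium edge -> points by eye and by edges
g=cv2.Canny(im,60,150); v,u=np.nonzero(g[:195,150:365]); w=px2w(p,np.c_[u+150,v],.018)
ctr=px2w(p,[[255,98]],.018)[0]
for _ in range(6):
    d=np.linalg.norm(w-ctr,axis=1); s=w[(d>.0450)&(d<.0495)]; ctr=circ(s,.0473,ctr).x
print("rim ctr",ctr,len(s)); print("ball",px2w(p,[[255.5,106.2]],.012), "TCPoff",R.from_quat([0,0,0,1]).as_quat()[3])
t=cv2.imread("pics/top6.png"); pt=camera_params("top"); c2=np.array([.501,.1436])
for _ in range(3): c2,n,e=ring(t,pt,c2,(228,158,44,42))
print("top ring",c2,n,e)
E
```

```text
wrist ring [0.50053989 0.1433315 ] 2331 0.001482824347093755
rim ctr [0.50218311 0.13501032] 864
ball [[0.50101032 0.13177255]] TCPoff 1.0
top ring [0.50117853 0.14355254] 148 0.002151438806446618
```

Run:
```python
from fit import *
p=dict(np.load("w6.npz")); im=cv2.imread("pics/w6.png"); g=cv2.cvtColor(im,cv2.COLOR_BGR2GRAY)
print("bottom col230",[(v,int(g[v,230])) for v in range(178,202)])
print("top col230",[(v,int(g[v,230])) for v in range(0,16)])
print("row98 L",[(u,int(g[98,u])) for u in range(150,180)]); print("row98 R",[(u,int(g[98,u])) for u in range(335,362)])
```

```text
bottom col230 [(178, 204), (179, 204), (180, 205), (181, 208), (182, 211), (183, 197), (184, 150), (185, 117), (186, 109), (187, 109), (188, 122), (189, 147), (190, 164), (191, 167), (192, 166), (193, 143), (194, 98), (195, 75), (196, 77), (197, 77), (198, 78), (199, 78), (200, 77), (201, 77)]
top col230 [(0, 234), (1, 245), (2, 245), (3, 245), (4, 245), (5, 245), (6, 232), (7, 168), (8, 130), (9, 128), (10, 128), (11, 126), (12, 128), (13, 138), (14, 183), (15, 237)]
row98 L [(150, 168), (151, 204), (152, 214), (153, 215), (154, 215), (155, 215), (156, 215), (157, 215), (158, 223), (159, 235), (160, 244), (161, 245), (162, 245), (163, 246), (164, 241), (165, 194), (166, 122), (167, 108), (168, 115), (169, 135), (170, 198), (171, 241), (172, 246), (173, 245), (174, 245), (175, 245), (176, 245), (177, 245), (178, 245), (179, 245)]
row98 R [(335, 197), (336, 197), (337, 194), (338, 167), (339, 118), (340, 98), (341, 98), (342, 104), (343, 148), (344, 225), (345, 247), (346, 246), (347, 246), (348, 245), (349, 235), (350, 210), (351, 210), (352, 215), (353, 215), (354, 214), (355, 214), (356, 215), (357, 215), (358, 213), (359, 201), (360, 149), (361, 128)]
```

Run:
```python
import cv2
a=cv2.imread("pics/top6.png")[150:215,215:300]
b=cv2.imread("pics/w6.png")[0:210,140:370]
import numpy as np
cv2.imwrite("pics/c6.png",np.hstack([cv2.resize(a,(366,280),interpolation=2),cv2.resize(b,(307,280),interpolation=2)]))
```

```text
(no output)
```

View pics/c6.png

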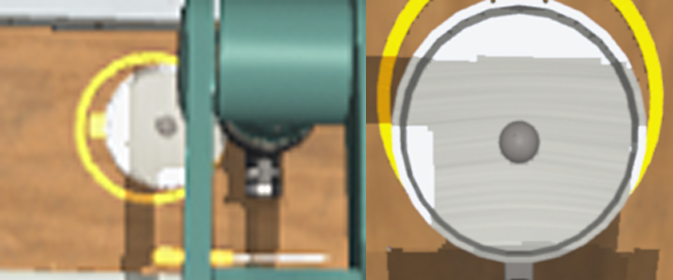

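Run:
```python
from fit import *
p=dict(np.load("w6.npz"))
for z in (.018,.012):
    a=px2w(p,[[230,193.8],[230,188.7],[230,184],[230,13.7],[230,6.8],[158.5,98],[349.5,98],[165.3,98],[343.3,98],[169.8,98],[338.2,98]],z); print(z,a.round(4).tolist())
    print((a[1,1]+a[4,1])/2,(a[2,1]+a[3,1])/2,a[5:7].mean(0),a[7:9].mean(0))
```

```text
0.018 [[0.4881, 0.0857], [0.4882, 0.0885], [0.4882, 0.0912], [0.4883, 0.172], [0.4883, 0.1748], [0.4527, 0.1344], [0.5476, 0.1365], [0.4561, 0.1345], [0.5445, 0.1364], [0.4583, 0.1345], [0.542, 0.1363]]
0.13168427503756686 0.13160270147796013 [0.50014943 0.13542132] [0.50029888 0.13542456]
0.012 [[0.4876, 0.0839], [0.4876, 0.0869], [0.4876, 0.0897], [0.4878, 0.174], [0.4878, 0.1769], [0.4507, 0.1347], [0.5496, 0.1369], [0.4542, 0.1348], [0.5464, 0.1368], [0.4565, 0.1349], [0.5437, 0.1368]]
0.13191732417094737 0.13183229323765 [0.50013685 0.13581275] [0.50029264 0.13581613]
```

>>> jog_arm(commands=[{"dx": 0.001, "dy": 0, "dz": 0, "turn": 0, "jaw": 0}, {"dx": 0.0026, "dy": 0.0001, "dz": 0, "turn": 0, "jaw": 0}, {"dx": 0.004, "dy": 0.0001, "dz": 0, "turn": 0, "jaw": 0}, {"dx": 0.004, "dy": 0.0001, "dz": 0, "turn": 0, "jaw": 0}, {"dx": 0.0026, "dy": 0, "dz": 0, "turn": 0, "jaw": 0}, {"dx": 0.001, "dy": 0, "dz": 0, "turn": 0, "jaw": 0}, {"dx": 0, "dy": 0, "dz": 0, "turn": 0, "jaw": 0}, {"dx": 0, "dy": 0, "dz": 0, "turn": 0, "jaw": 0}, {"dx": 0, "dy": 0, "dz": 0, "turn": 0, "jaw": 0}, {"dx": 0, "dy": 0, "dz": 0, "turn": 0, "jaw": 0}])

```text
clock: 13.75
position: [0.5023, 0.0711, 0.0168]
eef_rot: [-0.0, 0.699, 0.715, 0.0]
wrist_force: [0.2, -2.5, 4.4]
opening: 0.0112
finger_force: 59.1
```

Run:
```python
from fit import *
o=r.observe(); print(o["clock"],o["position"],o["opening"],o["finger_force"],o["wrist_force"],R.from_quat(np.roll(o["eef_rot"],-1)).as_matrix().round(4))
p=camera_params("wrist"); np.savez("w7.npz",**p)
im=cv2.cvtColor(read_camera("wrist"),cv2.COLOR_RGB2BGR); cv2.imwrite("pics/w7.png",im)
d=finder.find_in("wrist","ball_center")[0]; b=np.array(d["box"]); u=b[:2]+b[2:]/2; print("ball",u,px2w(p,[u],.012))
c=np.array([.5005,.1433])
for _ in range(3): c,n,e=ring(im,p,c,(140,0,240,200))
print("ring",c,n,e)
```

```text
13.75 [0.50234861 0.07113584 0.0167683 ] 0.011198152914695449 59.11720812320709 [ 0.17685289 -2.49176211  4.43706062] [[-2.250e-02  9.997e-01  0.000e+00]
 [ 9.997e-01  2.250e-02  5.000e-04]
 [ 5.000e-04  0.000e+00 -1.000e+00]]
ball [256.45 105.35] [[0.50143702 0.14374994]]
ring [0.50042796 0.14382599] 3840 0.0013849290708695435
```

View pics/w7.png

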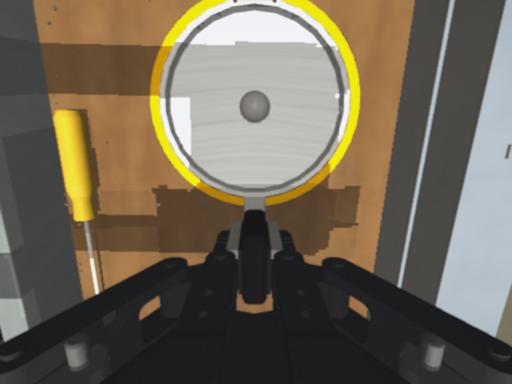

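Ring and dish are concentric within 1 mm (ball at (255,106), yellow visible evenly all round). I'll rest a little longer, then lift.

>>> jog_arm(commands=[{"dx": 0, "dy": 0, "dz": 0, "turn": 0, "jaw": 0}, {"dx": 0, "dy": 0, "dz": 0, "turn": 0, "jaw": 0}, {"dx": 0, "dy": 0, "dz": 0, "turn": 0, "jaw": 0}, {"dx": 0, "dy": 0, "dz": 0, "turn": 0, "jaw": 0}, {"dx": 0, "dy": 0, "dz": 0, "turn": 0, "jaw": 0}, {"dx": 0, "dy": 0, "dz": 0, "turn": 0, "jaw": 0}])

```text
clock: 14.6
position: [0.5024, 0.0711, 0.0168]
eef_rot: [-0.0, 0.699, 0.715, 0.0]
wrist_force: [1.5, -0.4, 3.6]
opening: 0.0113
finger_force: 59.1
```

>>> jog_arm(commands=[{"dx": 0, "dy": 0, "dz": -0.0008, "turn": 0, "jaw": 0}, {"dx": 0, "dy": 0, "dz": -0.002, "turn": 0, "jaw": 0}, {"dx": 0, "dy": 0, "dz": -0.004, "turn": 0, "jaw": 0}, {"dx": 0, "dy": 0, "dz": -0.006, "turn": 0, "jaw": 0}, {"dx": 0, "dy": 0, "dz": -0.008, "turn": 0, "jaw": 0}, {"dx": 0, "dy": 0, "dz": -0.01, "turn": 0, "jaw": 0}, {"dx": 0, "dy": 0, "dz": -0.012, "turn": 0, "jaw": 0}, {"dx": 0, "dy": 0, "dz": -0.012, "turn": 0, "jaw": 0}, {"dx": 0, "dy": 0, "dz": -0.012, "turn": 0, "jaw": 0}, {"dx": 0, "dy": 0, "dz": -0.012, "turn": 0, "jaw": 0}, {"dx": 0, "dy": 0, "dz": -0.012, "turn": 0, "jaw": 0}, {"dx": 0, "dy": 0, "dz": -0.012, "turn": 0, "jaw": 0}, {"dx": 0, "dy": 0, "dz": -0.01, "turn": 0, "jaw": 0}, {"dx": 0, "dy": 0, "dz": -0.008, "turn": 0, "jaw": 0}, {"dx": 0, "dy": 0, "dz": -0.006, "turn": 0, "jaw": 0}, {"dx": 0, "dy": 0, "dz": -0.004, "turn": 0, "jaw": 0}, {"dx": 0, "dy": 0, "dz": -0.002, "turn": 0, "jaw": 0}, {"dx": 0, "dy": 0, "dz": -0.0008, "turn": 0, "jaw": 0}, {"dx": 0, "dy": 0, "dz": 0, "turn": 0, "jaw": 0}, {"dx": 0, "dy": 0, "dz": 0, "turn": 0, "jaw": 0}])

```text
clock: 17.1
position: [0.5022, 0.0709, 0.1168]
eef_rot: [-0.0, 0.699, 0.715, -0.0]
wrist_force: [0.0, 0.7, -0.8]
opening: 0.0113
finger_force: 58.4
```

Run:
```python
from fit import *
o=r.observe(); print(o["clock"],o["position"],o["opening"],o["finger_force"],o["wrist_force"],o["q"].round(3),R.from_quat(np.roll(o["eef_rot"],-1)).as_matrix().round(4))
p=camera_params("wrist"); np.savez("w8.npz",**p)
im=cv2.cvtColor(read_camera("wrist"),cv2.COLOR_RGB2BGR); cv2.imwrite("pics/w8.png",im)
a=finder.find_in("wrist","ball_center")[:1]
for d in a: b=np.array(d["box"]); u=b[:2]+b[2:]/2; print("ball",u,px2w(p,[u],.112))
# simulate the turn: per-row trapezoid of angle, TCP on 73 mm arc, in tool axes
tot=R.from_matrix(np.eye(3)); h0=np.arctan2(.9997,-.0225); arrow=np.arctan2(-.0045-0, .0563)
print(np.degrees(h0))
```

```text
17.1 [0.50221869 0.07091824 0.11680915] 0.011259597053601623 58.40646743774414 [ 0.04332755  0.74881991 -0.84877364] [0.028 0.044 1.646 0.    1.452 0.006] [[-2.250e-02  9.997e-01 -4.000e-04]
 [ 9.997e-01  2.250e-02  1.000e-04]
 [ 1.000e-04 -4.000e-04 -1.000e+00]]
ball [255.55 106.6 ] [[0.50085268 0.14290558]]
91.2893242269486
```

>>> jog_arm(commands=[{"dx": 0, "dy": -0.00049, "dz": 0, "turn": 0.01, "jaw": 0}, {"dx": 0, "dy": -0.00097, "dz": 0, "turn": 0.02, "jaw": 0}, {"dx": 2e-05, "dy": -0.00194, "dz": 0, "turn": 0.04, "jaw": 0}, {"dx": 4e-05, "dy": -0.00291, "dz": 0, "turn": 0.06, "jaw": 0}, {"dx": 8e-05, "dy": -0.00388, "dz": 0, "turn": 0.08, "jaw": 0}, {"dx": 0.00012, "dy": -0.00485, "dz": 0, "turn": 0.1, "jaw": 0}, {"dx": 0.00017, "dy": -0.00582, "dz": 0, "turn": 0.12, "jaw": 0}, {"dx": 0.00017, "dy": -0.00582, "dz": 0, "turn": 0.12, "jaw": 0}])

```text
clock: 18.2
position: [0.4822, 0.0732, 0.117]
eef_rot: [-0.0, 0.791, 0.611, 0.0]
wrist_force: [0.4, 0.2, -2.6]
opening: 0.0112
finger_force: 58.4
```

Run:
```python
from h import *
o=r.observe(); M=R.from_quat(np.roll(o["eef_rot"],-1)).as_matrix(); print(o["clock"],o["position"],"centre",o["position"]+.0728*M[:,0],np.degrees(np.arctan2(M[1,0],M[0,0])))
print("before",np.array([.50222,.07092])+.0728*np.array([-.0225,.9997]))
```

```text
18.2 [0.48222207 0.07322918 0.11701944] centre [0.50062118 0.14366577 0.11702486] 75.36058706347643
before [0.500582   0.14369816]
```

The convention is confirmed: the centre stayed within 0.1 mm. I'll continue the turn.

>>> jog_arm(commands=[{"dx": 0.00017, "dy": -0.00582, "dz": 0, "turn": 0.12, "jaw": 0}, {"dx": 0.00017, "dy": -0.00582, "dz": 0, "turn": 0.12, "jaw": 0}, {"dx": 0.00017, "dy": -0.00582, "dz": 0, "turn": 0.12, "jaw": 0}, {"dx": 0.00017, "dy": -0.00582, "dz": 0, "turn": 0.12, "jaw": 0}, {"dx": 0.00017, "dy": -0.00582, "dz": 0, "turn": 0.12, "jaw": 0}, {"dx": 0.00017, "dy": -0.00582, "dz": 0, "turn": 0.12, "jaw": 0}, {"dx": 0.00017, "dy": -0.00582, "dz": 0, "turn": 0.12, "jaw": 0}, {"dx": 0.00017, "dy": -0.00582, "dz": 0, "turn": 0.12, "jaw": 0}, {"dx": 0.00017, "dy": -0.00582, "dz": 0, "turn": 0.12, "jaw": 0}, {"dx": 0.00017, "dy": -0.00582, "dz": 0, "turn": 0.12, "jaw": 0}, {"dx": 0.00017, "dy": -0.00582, "dz": 0, "turn": 0.12, "jaw": 0}, {"dx": 0.00017, "dy": -0.00582, "dz": 0, "turn": 0.12, "jaw": 0}, {"dx": 0.00017, "dy": -0.00582, "dz": 0, "turn": 0.12, "jaw": 0}, {"dx": 0.00017, "dy": -0.00582, "dz": 0, "turn": 0.12, "jaw": 0}, {"dx": 0.00017, "dy": -0.00582, "dz": 0, "turn": 0.12, "jaw": 0}, {"dx": 0.00017, "dy": -0.00582, "dz": 0, "turn": 0.12, "jaw": 0}, {"dx": 0.00017, "dy": -0.00582, "dz": 0, "turn": 0.12, "jaw": 0}, {"dx": 0.00017, "dy": -0.00582, "dz": 0, "turn": 0.12, "jaw": 0}, {"dx": 0.00017, "dy": -0.00582, "dz": 0, "turn": 0.12, "jaw": 0}, {"dx": 0.00017, "dy": -0.00582, "dz": 0, "turn": 0.12, "jaw": 0}])

```text
clock: 20.7
position: [0.4281, 0.1352, 0.117]
eef_rot: [-0.0, 0.998, 0.058, -0.0]
wrist_force: [1.1, -0.5, -1.8]
opening: 0.0113
finger_force: 58.4
```

>>> jog_arm(commands=[{"dx": 0.00012, "dy": -0.00485, "dz": 0, "turn": 0.1, "jaw": 0}, {"dx": 8e-05, "dy": -0.00388, "dz": 0, "turn": 0.08, "jaw": 0}, {"dx": 6e-05, "dy": -0.0034, "dz": 0, "turn": 0.07, "jaw": 0}, {"dx": 4e-05, "dy": -0.00291, "dz": 0, "turn": 0.06, "jaw": 0}, {"dx": 2e-05, "dy": -0.00194, "dz": 0, "turn": 0.04, "jaw": 0}, {"dx": 0, "dy": -0.00097, "dz": 0, "turn": 0.02, "jaw": 0}, {"dx": 0, "dy": -0.00049, "dz": 0, "turn": 0.01, "jaw": 0}, {"dx": 0, "dy": 0, "dz": 0, "turn": 0, "jaw": 0}, {"dx": 0, "dy": 0, "dz": 0, "turn": 0, "jaw": 0}, {"dx": 0, "dy": 0, "dz": 0, "turn": 0, "jaw": 0}, {"dx": 0, "dy": 0, "dz": 0, "turn": 0, "jaw": 0}])

```text
clock: 22.08
position: [0.4281, 0.1488, 0.117]
eef_rot: [-0.0, 0.999, -0.036, 0.0]
wrist_force: [-0.6, 0.3, -1.4]
opening: 0.0113
finger_force: 58.4
```

Run:
```python
from fit import *
o=r.observe(); M=R.from_quat(np.roll(o["eef_rot"],-1)).as_matrix(); print(o["clock"],o["position"],"centre",o["position"]+.0728*M[:,0],np.degrees(np.arctan2(M[1,0],M[0,0])),M[2],o["joint_velocities"].round(3),o["wrist_force"],o["opening"])
p=camera_params("wrist"); im=cv2.cvtColor(read_camera("wrist"),cv2.COLOR_RGB2BGR)
for d in finder.find_in("wrist","ball_center")[:1]: b=np.array(d["box"]); u=b[:2]+b[2:]/2; print("ball",u,px2w(p,[u],.112))
t=cv2.cvtColor(read_camera("top"),cv2.COLOR_RGB2BGR); s=cv2.cvtColor(read_camera("scene"),cv2.COLOR_RGB2BGR)
c=lambda a,w,h:cv2.resize(a,(w,h),interpolation=2)
cv2.imwrite("pics/f.png",np.hstack([c(im,400,300),c(t[145:220,200:300],400,300)]))
```

```text
22.075 [0.42805317 0.14884165 0.11701867] centre [0.50066596 0.14362411 0.11701934] -4.109882512921223 [ 9.20567737e-06 -7.43962496e-05 -9.99999997e-01] [-0.001  0.001 -0.001  0.001  0.    -0.   ] [-0.5655998   0.29738705 -1.39861387] 0.011255748179785512
ball [256.85 106.05] [[0.49890515 0.14289335]]
```

View pics/f.png

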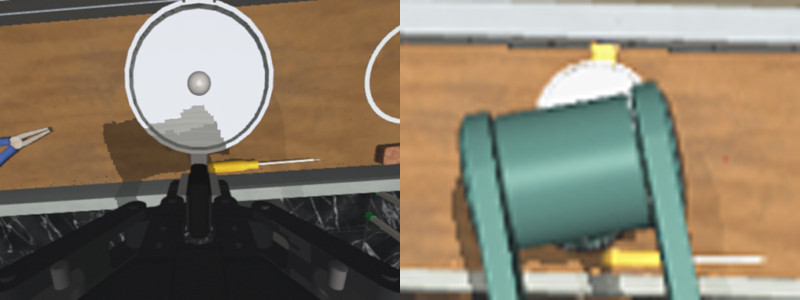

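The dish is level and still, held over the ring at 0.10 m with the lip toward the deck. The ball is in the middle and the other things have not been touched.

```bash
python3 -c "
from cell import r
print(r.close_job())"
```

```text
the job is handed in; nothing more can be done
None
```

The job is handed in at about 22 s of the 58 s allowed: the dish was slid onto the yellow ring, rested, lifted 10 cm and turned, and is held level and still with its lip along the arrow and the ball in the middle.

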